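# Drop a batch of grinding slugs through the hopper's trap door and latch it again

## Robot

A 7-joint arm with a two-finger parallel gripper is mounted at the origin on a cart in front of the work surface, level with it; the furniture and walls round the work are solid. World frame = base frame: x ahead of the robot, y to its left, z up, the work surface at z = 0. Lengths are in m, angles in rad, forces in N, time in s.
With the tool pointing down it reaches from about 0.375 to 0.925 m from the base axis. Payload 3.1 kg.
Tool frame: the origin (TCP) lies between the finger pads; the fingertips stand 19 mm ahead of it and the grasp point (between the pads) is the TCP; z points along the fingers, y is the direction in which the jaws open and shut (so a half turn about z gives the same grasp; the last joint's range is limited). The gripper opens to 85 mm and grips with 20 to 120 N. Pads are 22 mm wide; open, the fingers measure 114 mm over their backs; the gripper's body (76 mm by 85 mm) begins 54 mm behind the grasp point. The pads swing forward as they close: fully open they stand 13 mm farther back than shut.
Start: joints at [1.121, 0.383, 0.044, 1.598, -0.018, 1.161, -0.05], TCP at [0.224, -0.61, 0.25] pointing down, gripper open.
Joint ranges: [-2.61, 2.61], [-0.41, 2.15], [-1.48, 1.57], [0, 2.5], [-1.57, 4.71], [0.05, 1.97], [-2.85, 2.85]. Speed limits (rad/s): [2.79, 2.79, 3.14, 3.14, 3.14, 3.14, 3.14].

## Interface

Orientations are given as a unit quaternion [x, y, z, w].
In Python, from bench import move_ptp, movel, move_j, move_gripper, pause, inverse_kinematics, read_camera, camera_params, MotionError, sign_off, look_for, tip_of, read_time_s, read_qpos, read_joint_vel, read_effort, read_eef_pos, read_tcp_rot, read_ft_force, read_ft_torque, read_finger_gap gives the robot as it stands. Calls block until the motion is done:
- move_ptp(position, orientation): joint-space move of the TCP to a pose.
- movel(position, orientation=None, speed=0.15): straight line of the TCP; orientation=None keeps the orientation; speed is the mean speed in m/s.
- move_j(angles): joint-space move.
- move_gripper(opening, effort=None): finger opening in m; effort is the grip in N (None keeps the last); returns when the fingers have stopped.
- pause(seconds).
- inverse_kinematics(position, orientation): joint angles nearest the present ones, or None.
- read_camera(name): name is "side" or "top" or "wrist"; returns the picture (420x560x3 uint8, red, green, blue); there is no depth.
- camera_params(name): a dict with "K" (3x3 intrinsics, pixels), "camera_from_world" (4x4, takes a point from world to camera coordinates). Camera axes: x right, y down, z forward; pixel columns grow to the right and rows downward; lengths in m; the calibration is good to about 2 mm. A picture is of the moment at which its call begins: read the wrist's pose just before it. camera_params takes no time and is no camera call; for the wrist camera it gives the pose at the moment of the call.
A pose or a line that the arm cannot do raises MotionError and nothing moves.
- sign_off(): hands the job in, once; it reports no verdict.
Trained networks look in the newest picture that a camera, given by its name, has taken for a name from the list of things; names that differ only in an ending like _2 or _b are one class to them, and where a whole thing is asked for, a point or a joint stands for the part that bears it (a point fixed in the world has none). Each returns a list of dicts, best first, with "confidence" (0 to 1); they miss things now and then, are a little off and sometimes report something else, mostly with a low value. They report only what shows in the picture. A call takes as long as a camera call.
- look_for(camera, name): "at" ([column, row] in pixels, amid what is visible of it).
- tip_of(camera, name): "at" ([column, row] in pixels: a listed point, or the origin of a listed thing).
Readings, each from a call of its own:
- read_time_s(): time.
- read_qpos(): joint angles.
- read_joint_vel(): joint speeds.
- read_effort(): joint torques, N m.
- read_eef_pos(): TCP position.
- read_tcp_rot(): TCP orientation.
- read_ft_force(): force on the tool from outside, world axes, zero at the start.
- read_ft_torque(): the same for the moment, N m.
- read_finger_gap(): finger opening in m.
Only numpy, scipy, OpenCV 4.12 (cv2) and the standard library are available. Lean on these libraries where they do the work, as an engineer would, in place of code of your own. Each camera call takes 0.05 s, during which the arm holds its last target.

## Task

Release the spring catch on the side of the little hopper so that its trap-door bottom swings down and drops all five steel grinding slugs into the tray underneath. Then swing the trap door fully up again until the catch has snapped back in under it, and let go, leaving it latched shut with all the slugs in the tray. Leave the petri dish, the marker and the test block beside it where they are.

Things in the scene. Friction and masses are not known exactly. Their poses are not given: they have to be found in the camera images.
- hopper: Fixed aluminium bench hopper on a grey stand. Origin on the worktop; x from front to back (away from robot at yaw 0), y left, z up; positions below are mm in this frame. Open-topped box outside x -50..62, y -48..48, z 228..300. Base plate x -180..80, y -75..75, 8 high. Back panel x 62..70, y -60..60 carries it; no legs in front. Catch bracket on the right (-y) wall x -43..-17, y to -69, z 250..270
- hinge (a point): Middle of the trap door's hinge line, under the back of the box at (50, 0, 222.5) in the hopper frame; axis along the hopper's y. The door is a steel plate 100 x 92 x 5 mm, 0.2 kg, extended past its front edge by two side strips that carry the pull bar. A striker pin of 6 mm diameter sticks out of its right edge, 80 mm from the hinge
- trapdoor (a joint): Trap door angle, rad: 0 shut (level), grows as it swings down, 0.93 fully open (stop); can be pushed up past shut to -0.03 (stop). Latched it rests on the catch at about 0.01. Unlatched it falls open by itself and stays up only with the catch hooked under its pin
- bar (a point): Middle of the door's pull bar: round, 10 mm diameter, 92 long, parallel to the hinge, 165 from it; gap bar to plate 60, 72 between the strips. Shut: (-115, 0, 222.5), in front of the box. Open: about (-49, 0, 90), under the box's front wall: reach it with the tool tilted about 40 degrees, gripper body leaning to the front. It turns in the grip; shut, 20 degrees of tilt suffice
- catch (a joint): Spring catch angle, rad: 0 at rest, grows to 0.42 (stop) as the top of its lever is pushed (2 to 6 N) towards the hopper wall; the door is free from about 0.15; a spring returns it. When the door is swung up, its pin pushes the hook aside between 0.23 and 0.06 rad (2 to 8 N upward at the bar), then the hook snaps in under the pin
- catch_tip (a point): Outer face, near the top, of the catch lever: upright thumb plate 18 mm wide (along hopper x), 32 tall, on the hopper's right (-y) side, leaning outward; pivot at (-30, -62, 260), axis along hopper x. At rest this point is at (-30, -83.5, 310). Push it towards the hopper's +y by 15 to 20 mm
- tray_floor (a point): Middle of the inner floor of the fixed open steel catch tray on the base plate, at (-60, 0, 11) in the hopper frame, axes as the hopper's; inside 204 x 128 mm, outside x -165..45, y -67..67, rim at z 42
- slug_1_center (a point): Centre of grinding slug 1 of 5: a bare steel cylinder 16 mm in diameter and 16 mm long, 25 g, in the hopper on the trap door at the start
- slug_2_center (a point): Centre of grinding slug 2 of 5: a bare steel cylinder 16 mm in diameter and 16 mm long, 25 g, in the hopper on the trap door at the start
- slug_3_center (a point): Centre of grinding slug 3 of 5: a bare steel cylinder 16 mm in diameter and 16 mm long, 25 g, in the hopper on the trap door at the start
- slug_4_center (a point): Centre of grinding slug 4 of 5: a bare steel cylinder 16 mm in diameter and 16 mm long, 25 g, in the hopper on the trap door at the start
- slug_5_center (a point): Centre of grinding slug 5 of 5: a bare steel cylinder 16 mm in diameter and 16 mm long, 25 g, in the hopper on the trap door at the start
- petri_dish: Glass dish 64 mm wide, 14 high, beside the hopper; origin at the centre of its underside. Bystander
- marker_black: Marker pen 130 mm long, lying beside the hopper; origin under its middle. Bystander
- test_block: Small flat case 26 x 44 x 14 mm beside the hopper; origin under its middle. Bystander

How it is judged:
By the outcome, as a careful person would: the job done as asked, in the order asked, and still so for the second after the job is handed in, with the robot touching nothing.
It also fails if it takes over 58 s, if anything falls off the work surface, if the arm or the gripper's body presses on something with over 40 N, if the wrist force passes 120 N, or if a joint passes its speed limit or range.

## Working session

There is one attempt and no reset: what is moved stays moved. The work goes in short steps, each a Python script; the robot and the scene stay as the last script left them, time stands still between calls to the robot, and variables do not carry over. Pictures are saved under pics/ and viewed, and the job is handed in when it is done.

```bash
mkdir -p pics; ls; python3 - <<'E'
from bench import *
import cv2,numpy as np
print(read_time_s(),read_eef_pos(),read_tcp_rot(),read_finger_gap())
for c in ["side","top","wrist"]:
    im=read_camera(c); cv2.imwrite(f"pics/{c}0.png",im[:,:,::-1])
    p=camera_params(c); print(c,np.round(p["K"],1).tolist(),np.round(p["camera_from_world"],3).tolist())
    for n in ["hopper","hinge","bar","catch_tip","tray_floor"]:
        print(c,n,[(np.round(d["at"],1).tolist(),round(d["confidence"],2)) for d in tip_of(c,n)[:2]])
print(read_time_s())
E
```

```text
pics
0.0 [ 0.22367957 -0.60936745  0.24890867] [ 9.84562069e-01  1.75031104e-01 -2.86855305e-04 -1.25009497e-03] 0.0850655283059045
side [[450.7, 0.0, 273.2], [0.0, 450.7, 209.8], [0.0, 0.0, 1.0]] [[-0.958, -0.287, 0.016, 0.586], [-0.125, 0.363, -0.924, 0.239], [0.26, -0.887, -0.383, 0.971], [0.0, 0.0, 0.0, 1.0]]
side hopper [([252.7, 294.9], 0.75), ([230.8, 206.6], 0.66)]
side hinge [([228.7, 204.8], 0.68)]
side bar [([302.5, 216.9], 0.85)]
side catch_tip [([281.0, 159.5], 0.52)]
side tray_floor [([278.1, 293.0], 0.86)]
top [[390.5, 0.0, 280.7], [0.0, 390.5, 214.5], [0.0, 0.0, 1.0]] [[-0.011, -1.0, -0.01, 0.046], [-0.985, 0.012, -0.17, 0.656], [0.17, 0.008, -0.985, 0.953], [0.0, 0.0, 0.0, 1.0]]
top hopper [([254.5, 225.6], 0.89)]
top hinge [([248.6, 190.0], 0.76), ([238.4, 202.2], 0.2)]
top bar [([249.2, 265.9], 0.61)]
top catch_tip [([289.1, 222.1], 0.62)]
top tray_floor [([257.7, 246.8], 0.77)]
wrist [[354.4, 0.0, 286.5], [0.0, 354.4, 213.9], [0.0, 0.0, 1.0]] [[0.345, -0.939, -0.001, -0.65], [-0.899, -0.331, 0.287, -0.038], [-0.269, -0.098, -0.958, 0.379], [0.0, 0.0, 0.0, 1.0]]
wrist hopper []
wrist hinge []
wrist bar []
wrist catch_tip []
wrist tray_floor []
0.9
```

View pics/side0.png

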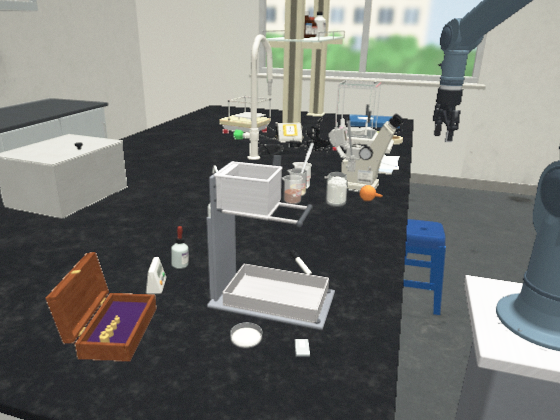

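View pics/top0.png

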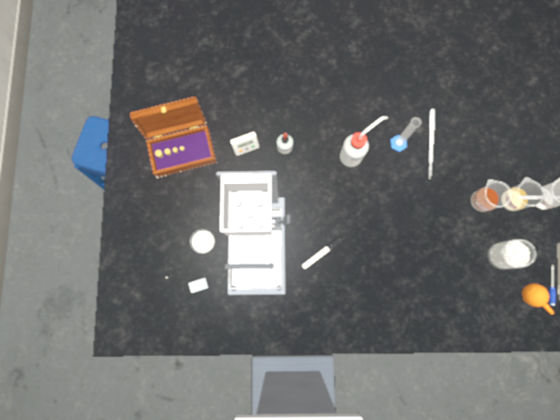

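```bash
cat > h.py <<'E'
import numpy as np
from bench import camera_params
from scipy.optimize import least_squares
PTS={"hopper":(0,0,0),"hinge":(50,0,222.5),"bar":(-115,0,222.5),"catch_tip":(-30,-83.5,310),"tray_floor":(-60,0,11)}
def proj(P,c):
    p=camera_params(c); P=np.atleast_2d(P)
    q=P@p["camera_from_world"][:3,:3].T+p["camera_from_world"][:3,3]
    u=q@np.array(p["K"]).T
    return u[:,:2]/u[:,2:]
def h2w(pt,s):
    x,y,a=s; pt=np.asarray(pt,float)/1000
    c,n=np.cos(a),np.sin(a)
    return np.stack([x+c*pt[...,0]-n*pt[...,1],y+n*pt[...,0]+c*pt[...,1],pt[...,2]],-1)
E
python3 - <<'E'
from h import *
obs={"side":{"hopper":(252.7,294.9),"hinge":(228.7,204.8),"bar":(302.5,216.9),"catch_tip":(281,159.5),"tray_floor":(278.1,293)},
"top":{"hopper":(254.5,225.6),"hinge":(248.6,190),"bar":(249.2,265.9),"catch_tip":(289.1,222.1),"tray_floor":(257.7,246.8)}}
def f(s): return np.concatenate([(proj(h2w(PTS[n],s),c)[0]-o) for c in obs for n,o in obs[c].items()])
r=least_squares(f,[.6,0.05,0],loss="soft_l1",x_scale=[.1,.1,.1]); print(r.x); print(f(r.x).reshape(-1,2).round(1).tolist())
E
```

```text
[ 0.63256278  0.10385252 -0.02057135]
[[-1.0, 0.5], [1.1, -1.5], [1.6, -3.3], [-3.4, -1.8], [-1.5, 3.2], [2.5, 1.3], [1.7, 0.0], [-0.7, 0.4], [-0.3, -1.7], [-1.4, 1.9]]
```

The side camera looks from the hopper's left. It shows the box at about (250,187), the bar at (305,215) and the tray at (277,293). In the top view the catch is at about (285,217). The pose fit agrees to about 2 px. Next I check reachability and move to a pose just right of the catch, looking with the wrist camera.

```bash
cat >> h.py <<'E'
from scipy.spatial.transform import Rotation as R
def quat(tilt,yaw,flip):
    # tool z = (sin t,0,-cos t) in hopper frame, jaw y in xz plane
    z=np.array([np.sin(tilt),0,-np.cos(tilt)]); y=np.array([np.cos(tilt),0,np.sin(tilt)])*(-1 if flip else 1)
    x=np.cross(y,z); return (R.from_euler("z",yaw)*R.from_matrix(np.stack([x,y,z],1))).as_quat()
def bar(th): return np.array([50-165*np.cos(th),0,222.5-165*np.sin(th)])
E
python3 - <<'E'
from bench import *; from h import *
import cv2
s=(.6326,.1039,-.0206); d=np.deg2rad
q0=read_qpos()
for fl in (0,1):
    for pt,t in [((-30,-160,330),0),((-30,-83,317),0),(bar(.93),40),(bar(.93)-[90,0,-107],40),(bar(.5),30),(bar(-.02),20)]:
        j=inverse_kinematics(h2w(pt,s),quat(d(t),s[2],fl)); print(fl,pt,None if j is None else np.round(j,2))
print(read_time_s())
E
```

```text
0 (-30, -160, 330) [ 0.49  0.28 -0.56  1.6   0.16  1.3  -0.12]
0 (-30, -83, 317) [ 0.41  0.3  -0.63  1.62  0.18  1.28 -0.27]
0 [-48.64260708   0.          90.23270975] [ 0.57  0.56 -1.03  2.27  1.91  0.66 -1.97]
0 [-138.64260708    0.          197.23270975] [ 1.21 -0.4  -1.47  2.4  -0.88  0.18  0.41]
0 [-94.80112271   0.         143.39478613] [ 0.36  0.2  -0.77  2.26  0.98  0.4  -1.24]
0 [-114.9670011    0.         225.79978  ] [ 0.55  0.06 -0.91  2.11  0.28  0.68 -0.56]
1 (-30, -160, 330) [-0.95  0.57  1.39  1.66 -0.57  1.39 -2.65]
1 (-30, -83, 317) [ 0.81  0.52 -1.24  1.6   0.5   1.38  2.64]
1 [-48.64260708   0.          90.23270975] [ 0.57  0.56 -1.03  2.27  1.91  0.66  1.18]
1 [-138.64260708    0.          197.23270975] [-0.53 -0.09  0.04  2.45  1.15  0.35  1.61]
1 [-94.80112271   0.         143.39478613] [ 0.76  0.38 -1.23  2.25  1.22  0.57  1.75]
1 [-114.9670011    0.         225.79978  ] [ 0.88  0.13 -1.26  2.11  0.39  0.7   2.5 ]
0.9
```

```bash
python3 - <<'E'
from bench import *; from h import *
import cv2
s=(.6326,.1039,-.0206)
move_gripper(0.0)
move_ptp(h2w((-30,-160,345),s),quat(0,s[2],0))
print(read_time_s(),read_eef_pos(),h2w((-30,-160,345),s),read_finger_gap(),read_ft_force())
for c in ["wrist","top"]:
    im=read_camera(c); cv2.imwrite(f"pics/{c}1.png",im[:,:,::-1])
    p=camera_params(c)
    if c=="wrist": print(np.round(-p["camera_from_world"][:3,:3].T@p["camera_from_world"][:3,3],3))
    for n in ["hinge","bar","catch_tip","tray_floor","slug_1_center"]:
        print(c,n,[(np.round(d["at"],1).tolist(),round(d["confidence"],2)) for d in tip_of(c,n)[:6]], proj(h2w(PTS.get(n,(0,0,0)),s),c)[0].round(1))
print(read_time_s())
E
```

```text
4.075 [ 0.59912116 -0.05768586  0.34457256] [ 0.5993106 -0.0554481  0.345    ] 0.000399762131562838 [ 0.06342876 -0.12368813  0.53947076]
[0.601 0.016 0.468]
wrist hinge [([296.8, 95.3], 0.69)] [421.7 -48.8]
wrist bar [] [143.  -47.3]
wrist catch_tip [([294.4, 94.9], 0.64)] [286.7  97.1]
wrist tray_floor [([259.5, 32.9], 0.84)] [260.9  29.6]
wrist slug_1_center [] [311.8  31.7]
top hinge [([248.4, 189.8], 0.89)] [250.3 190. ]
top bar [([247.7, 266.4], 0.67)] [248.5 266.3]
top catch_tip [([289.0, 221.9], 0.49)] [288.8 220.3]
top tray_floor [([254.8, 248.7], 0.88), ([247.9, 188.7], 0.46)] [256.2 248.6]
top slug_1_center [([260.2, 223.6], 0.46)] [257.  226.9]
4.675
```

View pics/wrist1.png

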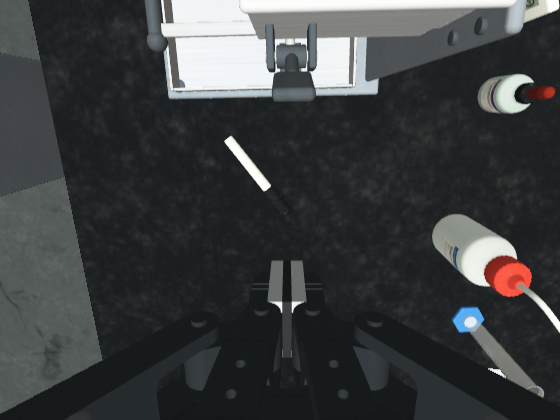

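View pics/top1.png

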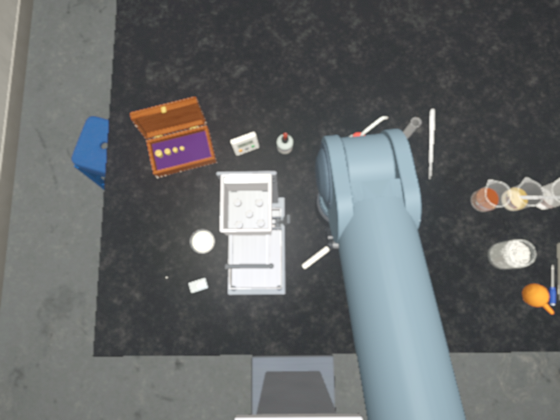

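The wrist image shows the catch lever at (293,88), with the fingers in line with it. The top view shows all five slugs in the box around (250,212). Now I push the catch.

```bash
python3 - <<'E'
from bench import *; from h import *
import cv2
s=(.6326,.1039,-.0206); q=quat(0,s[2],0)
movel(h2w((-28,-115,316),s),q,0.15)
movel(h2w((-28,-98,316),s),q,0.08)
f0=read_ft_force(); print(f0)
for y in (-92,-87,-83,-79,-76,-73):
    movel(h2w((-28,y,316),s),q,0.06)
    f=read_ft_force()-f0; print(y,f.round(2),read_eef_pos().round(4))
    if f[1]<-9: break
pause(0.8)
for c in ["side","wrist"]:
    im=read_camera(c); cv2.imwrite(f"pics/{c}2.png",im[:,:,::-1])
print([(np.round(d["at"],1).tolist(),round(d["confidence"],2)) for d in tip_of("side","bar")], proj(h2w(bar(.93),s),"side"))
print(read_time_s())
E
```

```text
[-0.01842604  0.1589718  -0.18097909]
-92 [-0.18  0.62 -0.24] [0.6027 0.0132 0.3161]
-87 [-0.47 -3.56  0.7 ] [0.6029 0.0163 0.316 ]
-83 [-0.59 -4.3   2.04] [0.6031 0.0209 0.3163]
-79 [-0.62 -5.16  2.81] [0.6032 0.0243 0.3162]
-76 [-1.02 -5.15  3.53] [0.6033 0.0266 0.3163]
-73 [-0.17 -7.04  4.3 ] [0.6033 0.0291 0.3164]
[([270.8, 268.4], 0.73), ([276.2, 160.6], 0.23)] [[272.31855664 264.73323329]]
8.0
```

View pics/side2.png

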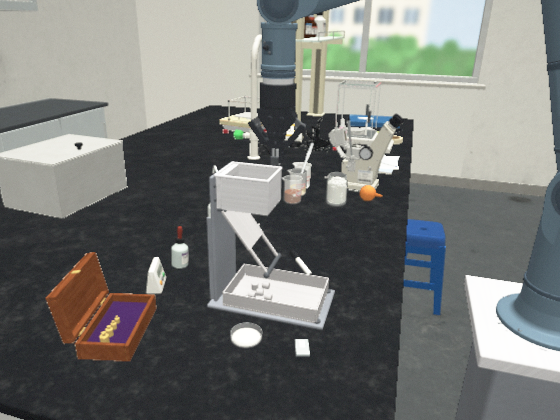

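View pics/wrist2.png

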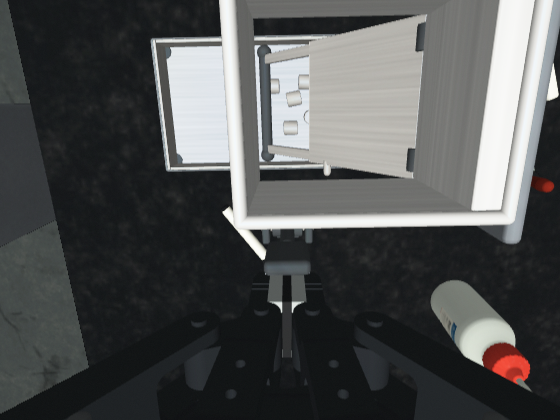

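The door is open with the bar at (271,268) in the side view, close to the prediction. The wrist view shows an empty box and slugs at (275,87), (292,98), (303,82), (290,128) and (308,117), so five in the tray. Now I retract and move to the front.

```bash
python3 - <<'E'
from bench import *; from h import *
import cv2
s=(.6326,.1039,-.0206); d=np.deg2rad
movel(h2w((-30,-125,325),s),None,0.15)
print(read_ft_force())
for tgt,t in [((-150,-60,330),20),((-130,0,300),25),((-130,0,330),15)]:
    j=inverse_kinematics(h2w(tgt,s),quat(d(t),s[2],0)); print(tgt,t,None if j is None else np.round(j,2))
for t in (30,35,40,45,50):
  for fl in (0,1):
   for b in (0,60,110):
    P=bar(.93)-b*np.array([np.sin(d(t)),0,-np.cos(d(t))])
    j=inverse_kinematics(h2w(P,s),quat(d(t),s[2],fl)); print(t,fl,b,None if j is None else np.round(j,2))
print(read_qpos().round(2),read_time_s())
E
```

```text
[0.82081659 0.86552341 0.79867292]
(-150, -60, 330) 20 [ 0.52 -0.22 -0.65  2.08 -0.1   0.89 -0.11]
(-130, 0, 300) 25 [ 0.46 -0.16 -0.76  2.12  0.05  0.72 -0.37]
(-130, 0, 330) 15 [ 0.42 -0.07 -0.71  1.96  0.04  0.99 -0.34]
30 0 0 [-0.21  0.32 -0.14  2.21  1.08  0.25 -1.36]
30 0 60 [ 0.13  0.2  -0.52  2.24  0.9   0.37 -1.17]
30 0 110 [ 0.38  0.08 -0.78  2.25  0.66  0.42 -0.95]
30 1 0 [ 0.58  0.55 -1.03  2.18  1.47  0.6   1.6 ]
30 1 60 [ 0.76  0.44 -1.23  2.21  1.27  0.62  1.75]
30 1 110 [ 0.79  0.17 -1.21  2.24  0.84  0.49  2.06]
35 0 0 [-0.72  0.33  0.4   2.28  1.75  0.1  -2.12]
35 0 60 [-0.31  0.15 -0.09  2.32  1.2   0.26 -1.52]
35 0 110 [ 0.44  0.07 -0.86  2.32  0.97  0.35 -1.27]
35 1 0 [-0.2   0.32 -0.17  2.26  1.63  0.26  1.22]
35 1 60 [ 0.75  0.42 -1.24  2.28  1.49  0.59  1.52]
35 1 110 [ 0.81  0.14 -1.24  2.31  1.09  0.41  1.79]
40 0 0 [ 0.73  0.75 -1.24  2.27  1.93  0.84 -1.84]
40 0 60 [-0.61  0.15  0.2   2.39  1.75  0.25 -2.11]
40 0 110 [ 0.94  0.2  -1.41  2.38  1.49  0.47 -1.73]
40 1 0 [ 0.57  0.56 -1.03  2.27  1.91  0.66  1.18]
40 1 60 [ 0.17  0.2  -0.61  2.36  1.71  0.38  1.15]
40 1 110 [ 0.81  0.13 -1.27  2.38  1.45  0.4   1.41]
45 0 0 [ 0.73  0.8  -1.25  2.31  2.1   0.93 -1.96]
45 0 60 [ 0.72  0.47 -1.23  2.39  1.96  0.71 -2.07]
45 0 110 [ 0.76  0.15 -1.26  2.45  1.8   0.47 -2.09]
45 1 0 [ 0.73  0.8  -1.25  2.31  2.1   0.93  1.18]
45 1 60 [ 0.72  0.47 -1.23  2.39  1.96  0.71  1.07]
45 1 110 [-0.32  0.03 -0.17  2.48  1.79  0.37  0.96]
50 0 0 [ 0.73  0.87 -1.25  2.35  2.26  1.04 -2.04]
50 0 60 [ 0.7   0.54 -1.24  2.44  2.14  0.85 -2.2 ]
50 0 110 None
50 1 0 [ 0.73  0.87 -1.25  2.35  2.26  1.04  1.1 ]
50 1 60 [ 0.7   0.54 -1.24  2.44  2.14  0.85  0.94]
50 1 110 None
[ 0.44  0.29 -0.58  1.61  0.16  1.29 -0.18] 8.5
```

```bash
python3 - <<'E'
from bench import *; from h import *
import cv2
s=(.6326,.1039,-.0206); d=np.deg2rad
move_ptp(h2w((-160,-110,290),s),quat(d(25),s[2],0)); print(read_qpos().round(2))
move_gripper(0.040)
t=d(40); P=bar(.93)-100*np.array([np.sin(t),0,-np.cos(t)])
j=inverse_kinematics(h2w(P,s),quat(t,s[2],0)); print(np.round(j,2))
for t in (35,40,45):
  for b in (0,50,100):
    P=bar(.93)-b*np.array([np.sin(d(t)),0,-np.cos(d(t))])
    j=inverse_kinematics(h2w(P,s),quat(d(t),s[2],0)); print(t,b,None if j is None else np.round(j,2))
print(read_time_s(),read_finger_gap())
E
```

```text
[ 0.56 -0.26 -0.58  2.23 -0.18  0.7   0.06]
[ 0.78  0.19 -1.25  2.37  1.53  0.45 -1.78]
35 0 [ 0.39  0.44 -0.82  2.23  1.66  0.49 -1.81]
35 50 [-0.19  0.19 -0.2   2.3   1.29  0.27 -1.6 ]
35 100 [ 0.9   0.27 -1.37  2.3   1.27  0.52 -1.48]
40 0 [ 0.57  0.56 -1.03  2.27  1.91  0.66 -1.97]
40 50 [ 0.73  0.49 -1.24  2.33  1.77  0.67 -1.87]
40 100 [ 0.78  0.19 -1.25  2.37  1.53  0.45 -1.78]
45 0 [ 0.73  0.8  -1.25  2.31  2.1   0.93 -1.96]
45 50 [ 0.72  0.53 -1.23  2.38  1.98  0.75 -2.05]
45 100 [ 0.74  0.22 -1.24  2.44  1.83  0.53 -2.1 ]
9.6083 0.03983195437585078
```

```bash
python3 - <<'E'
from bench import *; from h import *
import cv2
s=(.6326,.1039,-.0206); d=np.deg2rad
t=d(40); P=bar(.93)-100*np.array([np.sin(t),0,-np.cos(t)])
try:
    movel(h2w(P,s),quat(t,s[2],0),0.12)
except MotionError as e:
    print(e)
    try:
        movel(h2w((-150,-20,230),s),quat(d(30),s[2],0),0.12)
    except MotionError as e: print(e)
print(read_qpos().round(2),read_time_s(),read_eef_pos(),h2w(P,s))
for c in ["side","wrist","top"]:
    im=read_camera(c); cv2.imwrite(f"pics/{c}3.png",im[:,:,::-1])
    print([(np.round(d["at"],1).tolist(),round(d["confidence"],2)) for d in tip_of(c,"bar")], proj(h2w(bar(.93),s),c))
E
```

```text
the arm cannot follow that straight line within its joint ranges
[ 0.64 -0.18 -0.93  2.3   0.06  0.45 -0.39] 10.6667 [0.4823547  0.08666497 0.23018839] [0.51970259 0.10622602 0.16683715]
[([268.9, 265.2], 0.58)] [[272.31855664 264.73323329]]
[([309.7, 176.6], 0.77)] [[307.51827399 173.27365872]]
[([254.2, 243.2], 0.86)] [[254.03348068 241.34817645]]
```

View pics/wrist3.png

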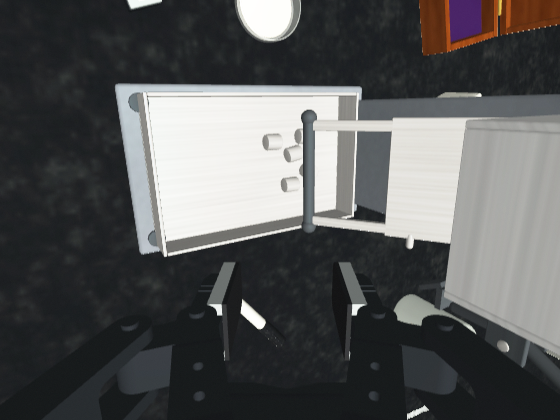

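View pics/side3.png

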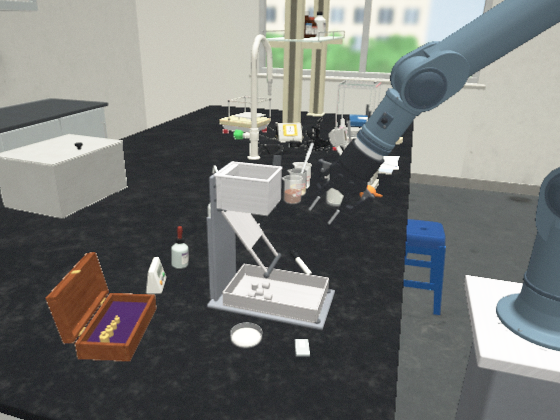

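The wrist view shows the open bar running from (309,117) to (308,228), centred at about (308,172) and within 2 px of the prediction. The side view shows nothing near the gripper. Now the pregrasp.

```bash
python3 - <<'E'
from bench import *; from h import *
import cv2
s=(.6326,.1039,-.0206); d=np.deg2rad
t=d(40)
for b in (100,85,70):
  P=bar(.93)-b*np.array([np.sin(t),0,-np.cos(t)])
  j=inverse_kinematics(h2w(P,s),quat(t,s[2],0)); print(b,np.round(j,2))
P=bar(.93)-90*np.array([np.sin(t),0,-np.cos(t)])
move_ptp(h2w(P,s),quat(t,s[2],0))
print(read_qpos().round(2),read_time_s(),read_eef_pos(),h2w(P,s))
for b in (60,30,0):
  P=bar(.93)-b*np.array([np.sin(t),0,-np.cos(t)])
  j=inverse_kinematics(h2w(P,s),quat(t,s[2],0)); print(b,np.round(j,2))
for c in ["side","wrist"]:
    im=read_camera(c); cv2.imwrite(f"pics/{c}4.png",im[:,:,::-1])
    print([(np.round(d["at"],1).tolist(),round(d["confidence"],2)) for d in tip_of(c,"bar")], proj(h2w(bar(.93),s),c))
E
```

```text
100 [-0.7   0.03  0.26  2.43  1.42  0.29 -1.79]
85 [ 0.47  0.17 -0.92  2.37  1.58  0.4  -1.86]
70 [-0.04  0.15 -0.39  2.37  1.65  0.33 -1.97]
[ 0.55  0.17 -1.01  2.37  1.56  0.41 -1.83] 12.3083 [0.52632758 0.10584292 0.15936902] [0.5261291  0.10609361 0.15917671]
60 [ 0.52  0.29 -0.98  2.34  1.71  0.48 -1.93]
30 [ 0.48  0.39 -0.93  2.31  1.83  0.54 -1.99]
0 [ 0.43  0.48 -0.87  2.28  1.92  0.57 -2.04]
[([270.1, 264.3], 0.85)] [[272.31855664 264.73323329]]
[([286.6, 228.2], 0.57)] [[286.36807714 227.46141919]]
```

View pics/wrist4.png

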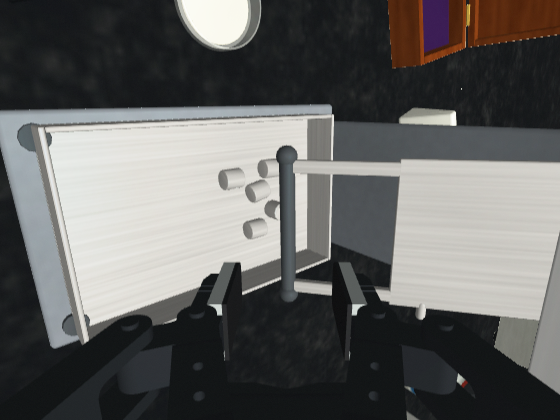

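View pics/side4.png

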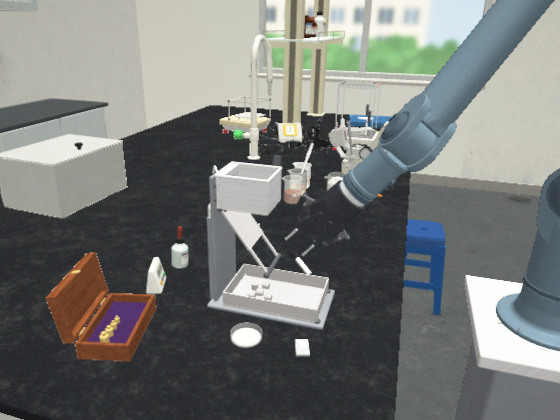

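All five slugs are visible in the tray, and the bar at (287,228) is centred between the fingers. I advance and grip.

```bash
python3 - <<'E'
from bench import *; from h import *
import cv2
s=(.6326,.1039,-.0206); d=np.deg2rad
t=d(40)
f0=read_ft_force()
movel(h2w(bar(.93),s),quat(t,s[2],0),0.1)
print((read_ft_force()-f0).round(2))
move_gripper(0.0,30)
print(read_finger_gap(),(read_ft_force()-f0).round(2),read_eef_pos(),h2w(bar(.93),s),read_time_s())
for th,tt in ((.7,36),(.4,30),(.2,25),(0,20)):
  j=inverse_kinematics(h2w(bar(th),s),quat(d(tt),s[2],0)); print(th,np.round(j,2))
for c in ["wrist"]:
    im=read_camera(c); cv2.imwrite(f"pics/{c}5.png",im[:,:,::-1])
E
```

```text
[ 0.18 -0.75  0.87]
0.008817722095949108 [-1.76  0.12  6.19] [0.58466559 0.10497301 0.09134181] [0.58396771 0.10490197 0.09023271] 13.9333
0.7 [ 0.48  0.36 -0.93  2.29  1.6   0.48 -1.79]
0.4 [ 0.54  0.19 -0.96  2.26  0.94  0.44 -1.19]
0.2 [ 0.64  0.12 -1.03  2.2   0.55  0.53 -0.81]
0 [ 0.84  0.12 -1.22  2.11  0.39  0.69 -0.64]
```

View pics/wrist5.png

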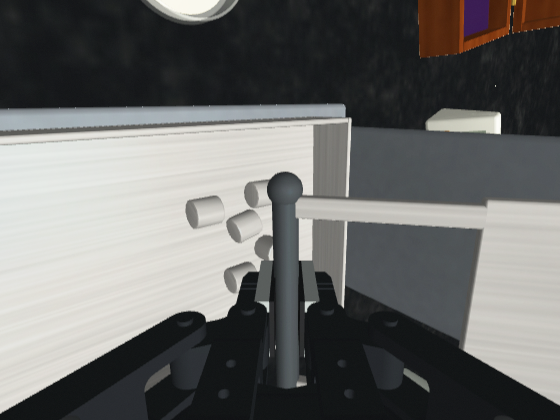

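The bar is gripped, with a gap of 8.8 mm. Now I swing it up, watching the force.

```bash
python3 - <<'E'
from bench import *; from h import *
import cv2
s=(.6326,.1039,-.0206); d=np.deg2rad
for th in (.82,.7,.58,.46,.35,.28,.22,.17,.12,.07,.03,0.0):
    tt=d(20+20*th/.93)
    movel(h2w(bar(th),s),quat(tt,s[2],0),0.08)
    f=read_ft_force(); print(th,f.round(1),(read_eef_pos()-h2w(bar(th),s)).round(4)*1000,round(read_finger_gap(),4))
    if np.linalg.norm(f)>40: print("stop"); break
print(read_time_s(),read_qpos().round(2))
for c in ["side","wrist"]:
    im=read_camera(c); cv2.imwrite(f"pics/{c}6.png",im[:,:,::-1])
E
```

```text
0.82 [ 3.  -0.8  1.3] [ 1.  -0.2  0.8] 0.0088
0.7 [ 4.1 -0.6  1.7] [ 1.2 -0.4  0.5] 0.0087
0.58 [ 5.6 -1.2  1.5] [ 1.2 -0.5  0.3] 0.009
0.46 [ 5.6 -2.1  1.4] [ 1.3 -0.7  0.2] 0.0088
0.35 [ 6.8 -2.2  1.4] [ 1.3 -0.7 -0. ] 0.0086
0.28 [ 6.6 -2.6  0.9] [ 1.2 -0.7 -0.1] 0.0089
0.22 [ 6.9 -2.8  0.4] [ 1.2 -0.8 -0.3] 0.0086
0.17 [ 8.5 -2.5 -2.8] [ 1.2 -0.7 -0.4] 0.0085
0.12 [ 8.9 -2.5 -2.3] [ 1.1 -0.7 -0.6] 0.0089
0.07 [ 6.3 -3.4  2.9] [ 1.1 -0.7 -0.3] 0.0089
0.03 [ 2.2 -4.2  7.1] [ 1.2 -0.8  0.1] 0.0093
0.0 [ 8.  -3.  -1.5] [ 1.1 -0.8 -0.6] 0.0085
17.75 [ 0.98  0.2  -1.39  2.11  0.52  0.73 -0.74]
```

View pics/side6.png

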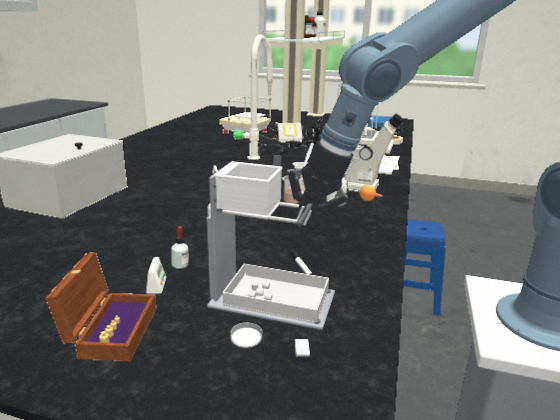

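View pics/wrist6.png

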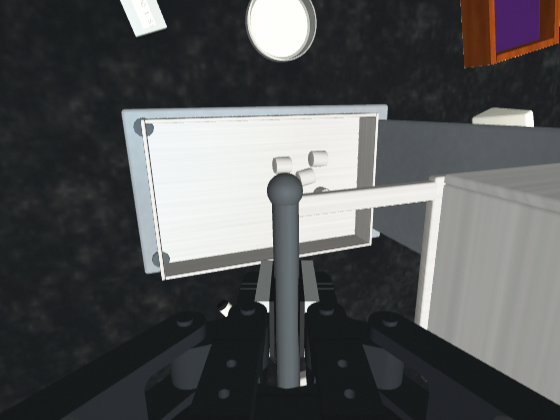

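The door is up. I go on in small steps until it meets the upper stop, then ease back down to feel whether the catch carries it.

```bash
python3 - <<'E'
from bench import *; from h import *
s=(.6326,.1039,-.0206); d=np.deg2rad
q=quat(d(20),s[2],0)
def go(th,v=0.03):
    movel(h2w(bar(th),s),q,v); pause(0.25)
    f=read_ft_force(); print(th,f.round(1),((read_eef_pos()-h2w(bar(0),s))*1000).round(1)); return f
pause(.2)
for th in (-.01,-.016,-.022,-.028,-.034,-.040,-.046):
    f=go(th)
    if f[2]<-15: break
for th in (-.01,0.005,.015,.025,.035):
    f=go(th)
    if f[2]>10: break
print(read_time_s())
E
```

```text
-0.01 [ 7.8 -2.6 -2.4] [ 1.  -0.8  0.8]
-0.016 [ 8.8 -2.3 -2. ] [ 1.  -0.8  1.8]
-0.022 [ 8.6 -2.6 -1.3] [ 1.1 -0.7  2.9]
-0.028 [ 8.7 -2.9 -1.5] [ 1.2 -0.7  3.9]
-0.034 [ 8.8 -1.7 -1.4] [ 1.2 -0.8  4.8]
-0.04 [ 9.3 -2.1 -4.7] [ 1.2 -0.8  5.6]
-0.046 [12.9 -1.4 -9. ] [ 1.1 -0.8  6.1]
-0.01 [ 7.9 -2.5 -0.2] [ 1.1 -0.7  1. ]
0.005 [ 7.6 -2.7 -0.4] [ 1.1 -0.7 -1.4]
0.015 [ 5.  -2.7  1.5] [ 1.2 -0.7 -2.9]
0.025 [ 3.1 -4.1  5.4] [ 1.3 -0.7 -4.2]
0.035 [ 0.8 -4.8  9.1] [ 1.4 -0.7 -5.5]
24.15
```

The door meets the upper stop at about +5.5 mm, and the catch resists downward from about -2.5 mm, so it appears latched. Release and retreat.

```bash
python3 - <<'E'
from bench import *; from h import *
import cv2
s=(.6326,.1039,-.0206); d=np.deg2rad; t=d(20)
movel(h2w(bar(.008),s),quat(t,s[2],0),0.03)
move_gripper(0.036); pause(.2)
print(read_ft_force().round(2),read_finger_gap())
P=bar(0)-100*np.array([np.sin(t),0,-np.cos(t)])
movel(h2w(P,s),None,0.12)
print(read_ft_force().round(2),read_time_s())
movel(h2w(P+[-20,-60,30],s),None,0.2)
pause(.3)
for c in ["side","wrist","top"]:
    im=read_camera(c); cv2.imwrite(f"pics/{c}7.png",im[:,:,::-1])
    for n,p in (("bar",bar(.01)),("catch_tip",PTS["catch_tip"])):
        print(c,n,[(np.round(d["at"],1).tolist(),round(d["confidence"],2)) for d in tip_of(c,n)], proj(h2w(p,s),c).round(1))
print(read_time_s())
E
python3 -c "
import cv2
a=cv2.imread('pics/side7.png')[130:360,190:400];cv2.imwrite('pics/side7z.png',cv2.resize(a,None,fx=2.6,fy=2.6))"
```

```text
[-0.48  0.19 -0.69] 0.036013892357084326
[ 0.73 -0.08  0.32] 26.5583
side bar [([303.4, 216.8], 0.61)] [[304.  214.4]]
side catch_tip [] [[277.6 157.7]]
wrist bar [([299.7, 131.4], 0.91)] [[298.2 127.4]]
wrist catch_tip [([479.5, 266.4], 0.86), ([320.6, 126.8], 0.53), ([277.1, 122.9], 0.4)] [[474.1 267.5]]
top bar [([245.3, 268.0], 0.6)] [[248.6 266.3]]
top catch_tip [([291.4, 226.0], 0.56)] [[288.8 220.3]]
27.8083
```

View pics/side7z.png

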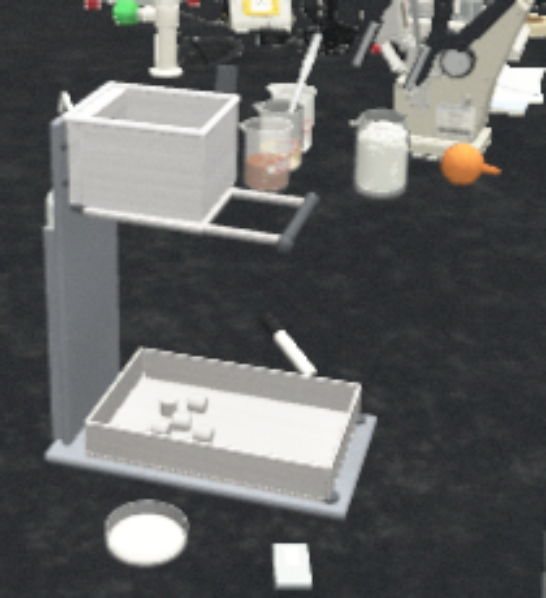

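View pics/wrist7.png

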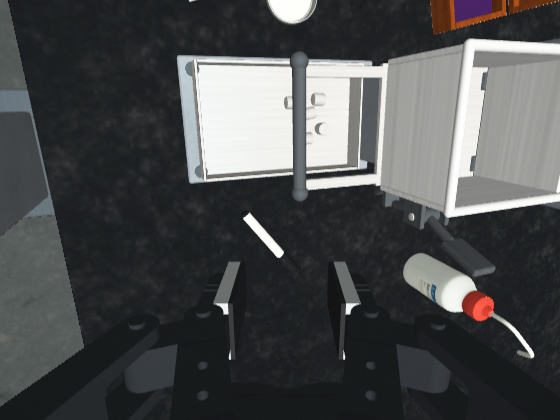

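View pics/top7.png

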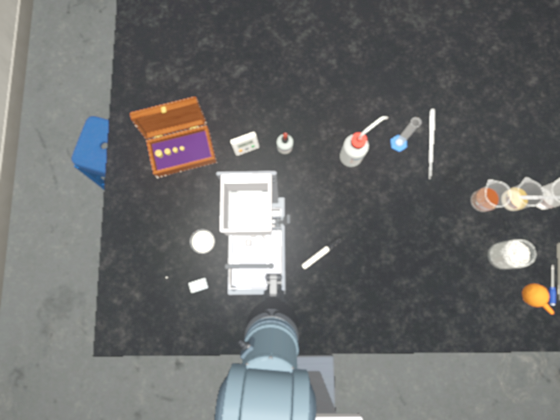

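The door is shut and stays up with the gripper clear. The bar is at (303,217) in the side view; it was at (303,217) when latched at the start. The catch is at rest, five slugs are in the tray, and the dish, block and marker have not moved. Handing in.

```bash
python3 -c "
from bench import *
print(read_time_s(),read_ft_force()); sign_off()"
```

```text
27.8083 [ 0.05074563 -0.42928218  0.51268465]
the job is handed in; nothing more can be done
```

I released the catch and the trap door swung open, dropping all five slugs into the tray. I then gripped the bar, swung the door up to its upper stop so the catch snapped in under it, let go and backed away. The job was handed in at about 27.8 s of the 58 s allowed.

**Door and catch:** Before I let go, the catch carried a downward pull of about 9 N. After I let go, the bar sat at (303,217) in the side picture, within a pixel of where it was at the start. The catch lever appeared back at rest in the wrist picture, although the network did not find it in the side picture and placed it about 6 px off in the other two.

**Slugs and bystanders:** All five slugs showed in the tray, and the petri dish, marker and test block looked unmoved by eye; I did not measure their positions.

**Force:** Nothing was touching the gripper at the end, and the highest wrist force I read was about 16 N, sampled between moves.

**Motion:** One straight-line move was refused on the way to the bar, so I used another path. No other checks failed.

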